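# Sort the seasonings into their trays

### The job

Sort the loose seasonings along the front of the worktop: stand both glass spice jars (green cap and red cap) in the wooden tray, both lidded tubs (red and cream) in the blue tray, and the tin in the round black dish. Keep everything upright the whole time, set each thing flat on the floor of its tray or dish, and do not shift the pepper shaker or the marker pen.

Things in the scene. Friction and masses are not known exactly. Their poses are not given: they have to be found in the camera images.
- jar_green: glass spice jar with dark green cap, loose, upright; squarish body 41 x 40 mm up to about 78 mm height, round cap 41 mm across from 78 to 99 mm height; total height 99 mm. Origin: centre of its underside; z up, x and y along the flat sides of the body. 0.11 kg
- jar_red: glass spice jar with red cap, loose, upright; squarish body 44 x 44 mm up to about 87 mm, round cap 45 mm across from 87 to 108 mm; total height 108 mm. Origin: centre of its underside; z up, x and y along the flat sides. 0.11 kg
- tub_red: round lidded tub filled with red powder seen through its wall, white lid, loose, upright; 66 mm across the lid (top 5 mm), body about 64 mm just below the lid and slightly narrower towards the foot, 60 mm high. Origin: centre of its underside; z up. 0.22 kg
- tub_cream: round lidded tub like the red one but with cream-coloured contents, white lid, loose, upright; same sizes (66 mm across the lid, 60 mm high). Origin: centre of its underside; z up. 0.22 kg
- tin: small round food tin with a printed label and bare metal top, loose, upright; 57 mm across, 72 mm high. Origin: centre of its underside; z up. 0.18 kg
- wood_tray: brown wooden tray for the spice jars, fixed; 92 mm along its x, 200 mm along its y (end grips to 109 mm from the centre). Walls 3 mm thick, rim 20 mm high; inside 86 x 194 mm, floor 3 mm above the origin. Origin: centre of its underside; y points to the robot's left within 0.05 rad. Room for two things side by side along its y, e.g. 46 mm either side of the centre
- blue_tray: blue plastic tray for the tubs, fixed to the worktop; same shape and sizes as the wooden tray (92 x 200 mm, inside 86 x 194 mm, rim 20 mm high, floor 3 mm above the origin). Origin: centre of its underside, y along its length. One tray stands between oven and kettle at the left, the other in front of the oven, whose handle (108 to 142 mm high) begins about 60 mm beyond that tray's centre
- round_dish: low round black dish for the tin, fixed to the worktop, standing among the loose things; 92 mm across, 12 mm high, walls 4 mm thick, flat floor about 74 mm across, 4 mm above the origin. Origin: centre of its underside
- shaker: pepper shaker with grey metal top, 44 mm across, 90 mm high, loose bystander, not to be shifted. Origin: centre of its underside
- pen: blue and white marker pen, 135 x 17 x 16 mm, lying loose on the worktop, bystander, not to be shifted. Origin: underside at its middle; its length is along its y axis

How it is judged:
By the outcome, as a careful person would: the job done as asked, in the order asked, and still so for the second after the job is handed in, with the robot touching nothing.
It also fails if it takes over 128 s, if anything falls off the work surface, if the arm or the gripper's body presses on something with over 40 N, if the wrist force passes 120 N, or if a joint passes its speed limit or range.

### The arm

A 6-joint arm with a two-finger parallel gripper is mounted at the origin on a cart in front of the work surface, level with it; the furniture and walls round the work are solid. World frame = base frame: x ahead of the robot, y to its left, z up, the work surface at z = 0. Lengths are in m, angles in rad, forces in N, time in s.
With the tool pointing down it reaches from about 0.375 to 0.975 m from the base axis. Payload 3.8 kg.
Tool frame: the origin (TCP) lies at the very end of the fingers, on their centre line; the grasp point (between the pads) lies 19 mm behind it (arm.hold_point_z is the distance from the TCP to the grasp point, in m); z points along the fingers, y is the line along which they close (so a half turn about z gives the same grasp; the last joint's range is limited). The gripper opens to 88 mm and grips with 3 to 60 N. Pads are 18 mm wide; open, the fingers measure 123 mm over their backs; the gripper's body (75 mm by 187 mm) begins 45 mm behind the grasp point.
Start: joints at [-1.221, 0.264, 1.604, -0, 1.274, -0.037], TCP at [0.255, -0.625, 0.239] pointing down, gripper open.
Joint ranges: [-2.63, 2.63], [-0.94, 2.18], [0.31, 2.57], [-1.31, 4.45], [0, 2.66], [-2.55, 2.55]. Speed limits (rad/s): [2.57, 2.57, 3.14, 3.14, 3.14, 3.14].

### API

Orientations are given as a unit quaternion [w, x, y, z].
In Python, from rig import telemetry, snapshot, calibration, arm, outline_of gives the robot as it stands.
- The arm moves only by the tool step_arm, never from a script. Its argument "commands" is a list of rows, each an object of numbers: "ax", "ay", "az": the turn, a rotation vector about the tool's x, y, z in rad; "tx", "ty", "tz": the shift along the tool's x, y, z in cm; "fingers": the closure in counts, from 0 (fully open) to 255 (shut). In form: [{"ax": .., "ay": .., "az": .., "tx": .., "ty": .., "tz": .., "fingers": ..}, ...]. A call has 1 to 12 rows; each row is the pose to reach, as a shift and turn from the pose commanded when the call began, along the tool's axes at that moment; what a row does not reach only later rows make up. A row lasts 1/10 s, in which the tool goes at most 50 mm and 8.59 degrees, less where a joint would pass 70% of its speed; a pose out of reach is approached as far as the arm can. A call with a gripper value outside its range is refused whole. The fingers move at their own pace and stop on an object; "grip_force" is the grip in N (left out, the last holds). Time passes only in rows, so rows that repeat a pose let the fingers close. It gives the time, the measured TCP pose, the force, the opening and the grip force at its end, in the units of the state.
- telemetry.state(): the state, without advancing time (a new reading comes with each control period).
- snapshot(name): name is "side" or "top" or "wrist"; returns the picture (384x512x3 uint8, red, green, blue); there is no depth.
- calibration(name): a dict with "fovy" (degrees; the focal length in pixels is half the picture's height over the tangent of half this angle, whatever the lens; pixels are square), "cx", "cy" (the principal point, pixels), "R" (3x3) and "t" (3): a world point X has camera coordinates R X + t. Camera axes: x right, y down, z forward; pixel columns grow to the right and rows downward; lengths in m; the calibration is good to about 2 mm. A picture is of the moment at which its call begins: read the wrist's pose just before it. calibration takes no time and is no camera call; for the wrist camera it gives the pose at the moment of the call.
- arm.close_job(): hands the job in; it is judged then, once.
Trained networks look in the newest picture that a camera, given by its name, has taken for a name from the list of things; names that differ only in an ending like _2 or _b are one class to them, and where a whole thing is asked for, a point or a joint stands for the part that bears it (a point fixed in the world has none). Each returns a list of dicts, best first, with "confidence" (0 to 1); they miss things now and then, are a little off and sometimes report something else, mostly with a low value. They report only what shows in the picture. A call takes as long as a camera call.
- outline_of(camera, label): "region" (384x512 bool, what is visible of it) and "pixel" ([column, row] in pixels, amid what is visible of it).
The state is a dict: "t": time; "joint_positions": joint angles; "joint_velocities": joint speeds; "tau": joint torques, N m; "eef_pos": TCP position; "ee_rot": TCP orientation; "wrist_force": force on the tool from outside, world axes, zero at the start; "ft_torque": the same for the moment, N m; "width": finger opening in m; "finger_force": force on a finger pad.
Only numpy, scipy, OpenCV 4.12 (cv2) and the standard library are available. Lean on these libraries where they do the work, as an engineer would, in place of code of your own. Each camera call takes 0.05 s, during which the arm holds its last target. There are 200 camera calls.

## Working session

There is one attempt and no reset: what is moved stays moved. The work goes in short steps, Python scripts to look and compute and a tool call to move; the robot and the scene stay as the last step left them, time stands still between calls to the robot, and variables do not carry over. Pictures are saved under pics/ and viewed, at most 14 in all, crops included, and the job is handed in when it is done.

Besides the shell and the picture viewer there is one more tool, called after ">>>" as a command line: name --argument value ..., lists and objects as JSON in quotes. step_arm: Moves the arm, as the interface text tells. Its arguments: {"type":"object","properties":{"commands":{"type":"array"},"grip_force":{"type":"number"}},"required":["commands"]}

```bash
ls; mkdir -p pics; python3 - <<'E'
from rig import telemetry,snapshot,calibration,arm
import cv2,numpy as np
print(telemetry.state())
for n in ("top","side"):
    im=snapshot(n); cv2.imwrite(f"pics/{n}0.png",cv2.resize(im[:,:,::-1],(800,600)))
    print(n,calibration(n))
print(telemetry.state()['t'],arm.hold_point_z)
E
```

```text
pics
{'t': 0.0, 'joint_positions': array([-1.22088075e+00,  2.64700305e-01,  1.60536770e+00, -1.89747892e-05,
        1.27365288e+00, -3.69238554e-02]), 'joint_velocities': array([-0.00212772, -0.00039678,  0.00072494,  0.00052602, -0.00018322,
        0.00064959]), 'tau': array([-1.74950303e-03, -5.02119219e+01, -3.56874132e+01,  7.31153064e-02,
        2.94662244e-02, -1.60298891e-04]), 'eef_pos': array([ 0.2543921 , -0.62447776,  0.23742699]), 'ee_rot': array([-1.04969617e-03,  9.81351559e-01,  1.92218588e-01, -1.74808304e-04]), 'wrist_force': array([-0.41351522,  0.23079577, -0.27388234]), 'ft_torque': array([0.00097529, 0.02177938, 0.02478547]), 'finger_force': 0.0, 'width': 0.08804782870370965}
top {'fovy': 54.458430802954, 'cx': 257.1942955837273, 'cy': 190.70345634778516, 'R': array([[-0.02890661, -0.99901009, -0.03381196],
       [-0.99541227,  0.03185604, -0.09021972],
       [ 0.09120753,  0.03104889, -0.99534775]]), 't': array([0.07177964, 0.48729217, 0.91779408])}
side {'fovy': 46.6044946830329, 'cx': 251.97728262295917, 'cy': 185.7773887424699, 'R': array([[ 0.0867852 , -0.99612816,  0.01403636],
       [-0.52996833, -0.05809345, -0.84602525],
       [ 0.84356499,  0.06598365, -0.53295803]]), 't': array([-0.01366162,  0.27757125,  0.85953541])}
0.1 0.0187
```

View pics/top0.png

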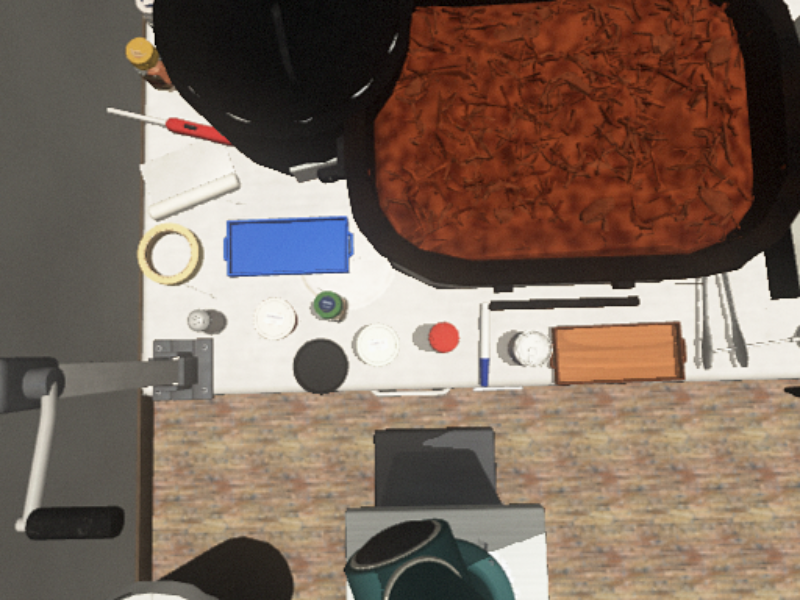

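View pics/side0.png

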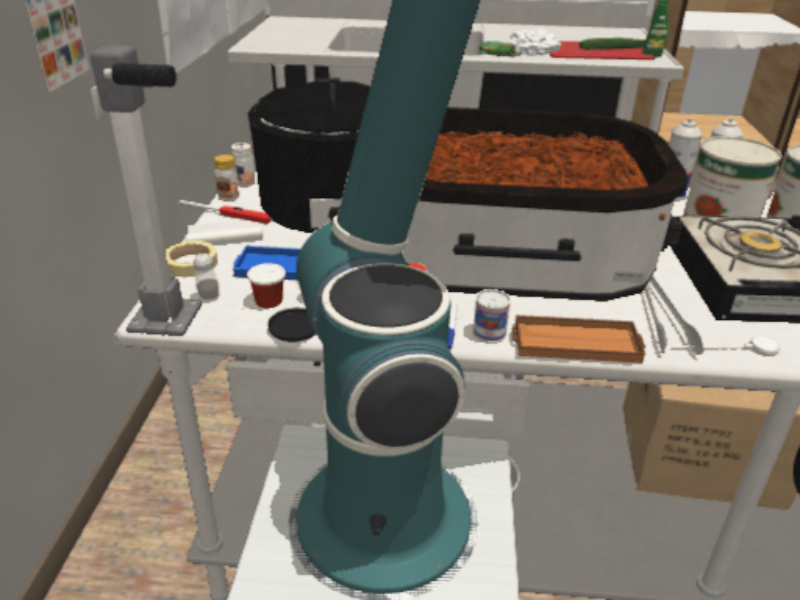

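Both views show the blue tray at (288,246), the wooden tray at (617,352) and the dish at (320,366) in the scaled top picture. The loose things there are the red tub (275,318), green jar (327,305), cream tub (377,344), red jar (443,338), pen (485,345), tin (530,348) and shaker (200,320). Next I fit their silhouettes.

```bash
cat > h.py <<'E'
from rig import telemetry,snapshot,calibration,arm,outline_of
import numpy as np,cv2
from scipy.optimize import minimize
def circ(r,z,n=40):
    a=np.linspace(0,2*np.pi,n,endpoint=False); return np.c_[r*np.cos(a),r*np.sin(a),0*a+z]
def box(x,y,z):
    return np.array([[i*x/2,j*y/2,z] for i in(-1,1) for j in(-1,1)])
S=1e-3
M={'jar_green':[(box(.041,.040,0),box(.041,.040,.076)),(circ(.0205,.078),circ(.0205,.099))],
'jar_red':[(box(.044,.044,0),box(.044,.044,.085)),(circ(.0225,.087),circ(.0225,.108))],
'tub_red':[(circ(.030,0),circ(.032,.055)),(circ(.033,.055),circ(.033,.060))],
'tin':[(circ(.0285,0),circ(.0285,.072))],
'wood_tray':[(box(.092,.2,0),box(.092,.2,.02)),(box(.02,.218,.01),box(.02,.218,.018))],
'round_dish':[(circ(.046,0),circ(.046,.012))],
'shaker':[(circ(.022,0),circ(.022,.09))],
'pen':[(box(.017,.135,0),box(.017,.135,.016))]}
M['tub_cream']=M['tub_red'];M['blue_tray']=M['wood_tray']
def f_of(c): return 192/np.tan(np.radians(c['fovy'])/2)
def proj(c,P):
    q=P@np.asarray(c['R']).T+c['t']; f=f_of(c)
    return np.c_[c['cx']+f*q[:,0]/q[:,2],c['cy']+f*q[:,1]/q[:,2]]
def ray(c,px,z):
    f=f_of(c);R=np.asarray(c['R']);d=R.T@np.array([(px[0]-c['cx'])/f,(px[1]-c['cy'])/f,1]);o=-R.T@c['t']
    return o+d*(z-o[2])/d[2]
def sil(c,name,p,z0=0):
    ct,st=np.cos(p[2]),np.sin(p[2]);Rz=np.array([[ct,-st,0],[st,ct,0],[0,0,1]])
    m=np.zeros((384*2,512*2),np.uint8)
    for a,b in M[name]:
        q=proj(c,np.r_[a,b]@Rz.T+[p[0],p[1],z0])*2+.5
        cv2.fillConvexPoly(m,cv2.convexHull(np.round(q*16).astype(np.int32)),1,shift=4)
    return m
def fit(c,name,region,px,z0=0,yaws=(0,)):
    reg=cv2.resize(region.astype(np.uint8),(1024,768),interpolation=cv2.INTER_NEAREST)
    h=max(b[:,2].max() for a,b in M[name]); g=ray(c,px,z0+h/2)
    def cost(p):
        m=sil(c,name,p,z0); return 1-(m&reg).sum()/max(1,(m|reg).sum())
    best=None
    for y in yaws:
        s=np.array([[g[0],g[1],y],[g[0]+.02,g[1],y],[g[0],g[1]+.02,y],[g[0],g[1],y+.3]])
        r=minimize(cost,[g[0],g[1],y],method='Nelder-Mead',options=dict(initial_simplex=s,xatol=2e-4,fatol=1e-4,maxiter=150))
        if best is None or r.fun<best.fun: best=r
    return best.x,1-best.fun
def look(cam,names,z0=0,yaws=(0,)):
    im=snapshot(cam);c=calibration(cam);out={}
    for n in names:
        o=outline_of(cam,n)
        if not o: print(n,'none');continue
        for k in o[:2]:
            if k is o[0] or k['confidence']>.5:
                p,iou=fit(c,n,np.asarray(k['region']),k['pixel'],z0,yaws)
                print(cam,n,'conf%.2f'%k['confidence'],np.round(k['pixel']),np.round(p,4),'iou%.3f'%iou,np.asarray(k['region']).sum())
                out.setdefault(n,p)
    return im,c,out
E
python3 - <<'E'
from h import *
look('top',list(M))
look('side',['tin','tub_red','wood_tray','blue_tray','round_dish','shaker'])
print(telemetry.state()['t'])
E
```

```text
top jar_green conf0.91 [212. 195.] [ 0.478   0.1661 -0.331 ] iou0.896 363
top jar_red conf0.88 [282. 213.] [ 0.4231 -0.006   0.1879] iou0.865 346
top tub_red conf0.89 [176. 207.] [0.4601 0.259  0.1533] iou0.866 581
top tub_red conf0.70 [242. 219.] [0.4156 0.0941 0.1846] iou0.960 596
top tin conf0.81 [340. 222.] [ 0.403  -0.1395  0.1883] iou0.958 562
top wood_tray conf0.72 [340. 225.] [ 0.4323 -0.094  -0.4594] iou0.167 513
top wood_tray conf0.70 [392. 224.] [ 0.3926 -0.285   0.0198] iou0.952 3102
top round_dish conf0.72 [207. 238.] [0.3852 0.1929 0.009 ] iou0.910 974
top round_dish conf0.58 [184. 159.] [0.5835 0.2353 0.1974] iou0.359 2881
top shaker conf0.68 [134. 206.] [ 0.4609  0.3592 -0.0167] iou0.786 397
top pen conf0.75 [312. 220.] [ 0.4094 -0.0735  1.4693] iou0.645 276
top tub_cream conf0.57 [242. 218.] [0.4158 0.0958 0.179 ] iou0.952 615
top blue_tray conf0.90 [183. 158.] [0.5838 0.2444 0.0019] iou0.974 2948
tin none
side tub_red conf0.87 [170. 182.] [0.4648 0.2585 0.2986] iou0.867 556
side wood_tray conf0.74 [370. 217.] [ 0.3909 -0.2857  0.0105] iou0.956 2180
side blue_tray conf0.88 [169. 164.] [0.5863 0.3092 0.054 ] iou0.454 675
side round_dish conf0.89 [186. 208.] [0.3862 0.1975 0.2396] iou0.755 512
side shaker conf0.83 [131. 177.] [ 0.464   0.3679 -0.0071] iou0.729 417
1.0
```

```bash
cat >> h.py <<'E'
from scipy.spatial.transform import Rotation as Ro
def down(yaw): # tool x at world angle yaw, z down
    c,s=np.cos(yaw),np.sin(yaw); return Ro.from_matrix(np.array([[c,s,0],[s,-c,0],[0,0,-1.]]))
def go(*targets):
    s=telemetry.state(); q=s['ee_rot']; Rn=Ro.from_quat([q[1],q[2],q[3],q[0]])
    for (x,y,z,yaw) in targets:
        d=Rn.inv().apply(np.array([x,y,z])-s['eef_pos'])*100; w=(Rn.inv()*down(yaw)).as_rotvec()
        print('t(cm)',np.round(d,2),'a',np.round(w,4),'rows>=%.1f'%max(np.linalg.norm(d)/5,np.linalg.norm(w)/.15))
def st():
    s=telemetry.state(); m=Ro.from_quat(np.roll(s['ee_rot'],-1)).as_matrix()
    print('t%.2f'%s['t'],'pos',np.round(s['eef_pos'],4),'yaw %.3f'%np.arctan2(m[1,0],m[0,0]),'tilt',np.round(m[:2,2],4),'w %.4f'%s['width'],'F',np.round(s['wrist_force'],1),'ff',np.round(s['finger_force'],1))
E
python3 - <<'E'
from h import *
st(); go((.40,-.1,.25,0),(.43,.16,.25,0))
c=calibration('wrist'); s=telemetry.state()
m=Ro.from_quat(np.roll(s['ee_rot'],-1)).as_matrix()
print('cam in tool',m.T@(-c['R'].T@c['t']-s['eef_pos']),'axes in tool',np.round(m.T@c['R'].T,3),c['fovy'])
t=calibration('top')
for px in [(490,302),(640,302)]: print(ray(t,(px[0]*.64,px[1]*.64),.13))
E
```

```text
t1.00 pos [ 0.2546 -0.6251  0.2387] yaw 0.387 tilt [0. 0.] w 0.0884 F [-0.   0.5 -0.2] ff 0.0
t(cm) [ 33.27 -43.15  -1.13] a [-0.     -0.      0.3868] rows>=10.9
t(cm) [ 45.86 -66.1   -1.13] a [-0.     -0.      0.3868] rows>=16.1
cam in tool [ 0.07639468  0.00067626 -0.1446427 ] axes in tool [[-0.    -0.955 -0.295]
 [ 1.    -0.    -0.   ]
 [-0.    -0.295  0.955]] 71.6288714810165
[ 0.46971335 -0.07158857  0.13      ]
[ 0.46302969 -0.28198221  0.13      ]
```

```bash
python3 - <<'E'
from h import *
go((.43,.12,.25,3.1416))
E
```

```text
t(cm) [ 44.35 -62.39  -1.13] a [ 0.     -0.     -2.7548] rows>=18.4
```

>>> step_arm --commands '[{"tx":44.4,"ty":-62.4,"tz":-1.1,"az":-2.755,"fingers":0},{"tx":44.4,"ty":-62.4,"tz":-1.1,"az":-2.755,"fingers":0},{"tx":44.4,"ty":-62.4,"tz":-1.1,"az":-2.755,"fingers":0},{"tx":44.4,"ty":-62.4,"tz":-1.1,"az":-2.755,"fingers":0},{"tx":44.4,"ty":-62.4,"tz":-1.1,"az":-2.755,"fingers":0},{"tx":44.4,"ty":-62.4,"tz":-1.1,"az":-2.755,"fingers":0},{"tx":44.4,"ty":-62.4,"tz":-1.1,"az":-2.755,"fingers":0},{"tx":44.4,"ty":-62.4,"tz":-1.1,"az":-2.755,"fingers":0},{"tx":44.4,"ty":-62.4,"tz":-1.1,"az":-2.755,"fingers":0},{"tx":44.4,"ty":-62.4,"tz":-1.1,"az":-2.755,"fingers":0},{"tx":44.4,"ty":-62.4,"tz":-1.1,"az":-2.755,"fingers":0},{"tx":44.4,"ty":-62.4,"tz":-1.1,"az":-2.755,"fingers":0}]'

```text
invalid input
```

```bash
python3 - <<'E'
from h import *
st();go((.43,.12,.25,3.1416))
E
```

```text
t1.00 pos [ 0.2546 -0.6251  0.2387] yaw 0.387 tilt [0. 0.] w 0.0884 F [-0.   0.5 -0.2] ff 0.0
t(cm) [ 44.35 -62.39  -1.13] a [ 0.     -0.     -2.7548] rows>=18.4
```

>>> step_arm --commands '[{"ax":0,"ay":0,"az":-2.755,"tx":44.4,"ty":-62.4,"tz":-1.1,"fingers":0},{"ax":0,"ay":0,"az":-2.755,"tx":44.4,"ty":-62.4,"tz":-1.1,"fingers":0},{"ax":0,"ay":0,"az":-2.755,"tx":44.4,"ty":-62.4,"tz":-1.1,"fingers":0},{"ax":0,"ay":0,"az":-2.755,"tx":44.4,"ty":-62.4,"tz":-1.1,"fingers":0},{"ax":0,"ay":0,"az":-2.755,"tx":44.4,"ty":-62.4,"tz":-1.1,"fingers":0},{"ax":0,"ay":0,"az":-2.755,"tx":44.4,"ty":-62.4,"tz":-1.1,"fingers":0},{"ax":0,"ay":0,"az":-2.755,"tx":44.4,"ty":-62.4,"tz":-1.1,"fingers":0},{"ax":0,"ay":0,"az":-2.755,"tx":44.4,"ty":-62.4,"tz":-1.1,"fingers":0},{"ax":0,"ay":0,"az":-2.755,"tx":44.4,"ty":-62.4,"tz":-1.1,"fingers":0},{"ax":0,"ay":0,"az":-2.755,"tx":44.4,"ty":-62.4,"tz":-1.1,"fingers":0},{"ax":0,"ay":0,"az":-2.755,"tx":44.4,"ty":-62.4,"tz":-1.1,"fingers":0},{"ax":0,"ay":0,"az":-2.755,"tx":44.4,"ty":-62.4,"tz":-1.1,"fingers":0}]'

```text
t: 2.2
eef_pos: [0.3924, -0.0393, 0.2479]
ee_rot: [0.001, 0.457, 0.89, 0.0]
wrist_force: [0.5, -0.9, -0.0]
width: 0.0879
finger_force: 0.0
```

```bash
python3 - <<'E'
from h import *
st();go((.43,.12,.25,3.1416))
E
```

```text
t2.20 pos [ 0.3924 -0.0393  0.2479] yaw 2.193 tilt [ 0.0019 -0.0004] w 0.0879 F [ 0.5 -0.9 -0. ] ff 0.0
t(cm) [10.76 12.33 -0.21] a [ 6.00e-04  2.00e-03 -9.49e-01] rows>=6.3
```

>>> step_arm --commands '[{"ax":0,"ay":0,"az":-0.95,"tx":10.8,"ty":12.3,"tz":-0.2,"fingers":0},{"ax":0,"ay":0,"az":-0.95,"tx":10.8,"ty":12.3,"tz":-0.2,"fingers":0},{"ax":0,"ay":0,"az":-0.95,"tx":10.8,"ty":12.3,"tz":-0.2,"fingers":0},{"ax":0,"ay":0,"az":-0.95,"tx":10.8,"ty":12.3,"tz":-0.2,"fingers":0},{"ax":0,"ay":0,"az":-0.95,"tx":10.8,"ty":12.3,"tz":-0.2,"fingers":0},{"ax":0,"ay":0,"az":-0.95,"tx":10.8,"ty":12.3,"tz":-0.2,"fingers":0},{"ax":0,"ay":0,"az":-0.95,"tx":10.8,"ty":12.3,"tz":-0.2,"fingers":0},{"ax":0,"ay":0,"az":-0.95,"tx":10.8,"ty":12.3,"tz":-0.2,"fingers":0}]'

```text
t: 3.0
eef_pos: [0.4303, 0.1182, 0.2495]
ee_rot: [0.0, 0.002, 1.0, 0.0]
wrist_force: [0.7, -0.7, -0.5]
width: 0.088
finger_force: 0.0
```

```bash
python3 - <<'E'
from h import *
st()
im,c,o=look('wrist',['jar_green','jar_red','tub_red','tub_cream','round_dish','blue_tray','shaker','tin'],yaws=(-.6,-.3,0,.3,.6))
st()
v=im.copy()
for n,p in o.items():
    m=cv2.resize(sil(c,n,p),(512,384)); k,_=cv2.findContours(m,0,1); cv2.drawContours(v,k,-1,(255,0,255),1)
cv2.imwrite('pics/w1.png',cv2.resize(v[:,:,::-1],(800,600)))
E
```

```text
t3.00 pos [0.4303 0.1182 0.2495] yaw 3.137 tilt [0.0003 0.0001] w 0.0880 F [ 0.7 -0.7 -0.5] ff 0.0
wrist jar_green conf0.61 [288. 210.] [0.4754 0.1647 0.3129] iou0.903 1568
wrist jar_red conf0.85 [148. 168.] [ 0.4215 -0.005   0.3605] iou0.877 2150
wrist tub_red conf0.75 [355. 190.] [0.4609 0.2543 0.3664] iou0.886 2164
wrist tub_cream conf0.65 [234. 161.] [0.4153 0.0933 0.3923] iou0.962 2150
wrist round_dish conf0.91 [303. 130.] [0.3839 0.1919 0.2997] iou0.972 3424
wrist blue_tray conf0.62 [303. 253.] [ 0.5827  0.2408 -0.0081] iou0.566 4146
wrist shaker conf0.62 [431. 194.] [0.4565 0.3531 0.2041] iou0.719 1717
wrist tin conf0.70 [ 49. 150.] [ 0.4017 -0.1392 -0.4762] iou0.938 3018
t3.45 pos [0.4303 0.1179 0.2493] yaw 3.136 tilt [-0.  0.] w 0.0883 F [0.5 0.9 0.1] ff 0.0
```

View pics/w1.png

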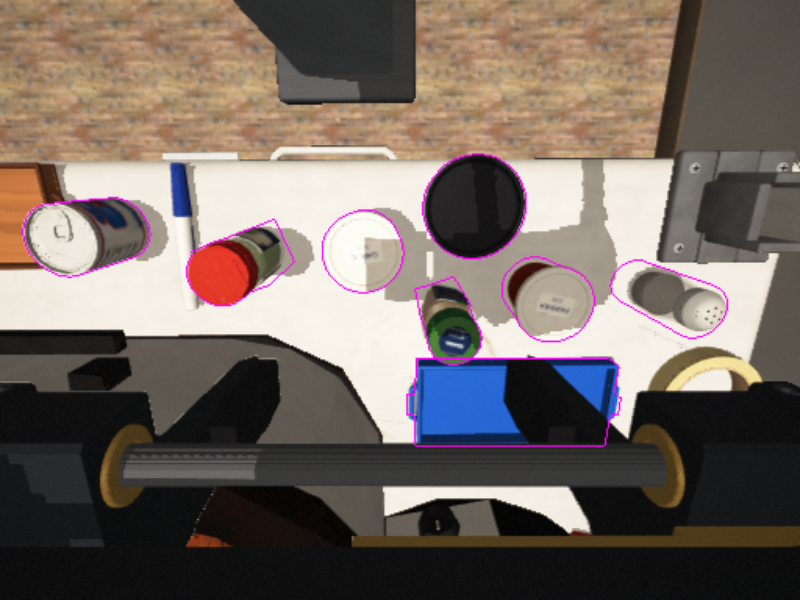

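The overlays match well: cap, tubs, tin and dish are all outlined. The jar bodies, green at (447,310) and red at (240,262), need a closer look for their yaw.

```bash
python3 - <<'E'
from h import *
im=snapshot('wrist')
a=cv2.resize(im[165:240,255:320],None,fx=6,fy=6,interpolation=cv2.INTER_CUBIC)
b=cv2.resize(im[130:205,115:195],None,fx=5,fy=6,interpolation=cv2.INTER_CUBIC)
cv2.imwrite('pics/w2.png',np.hstack([a,b])[:,:,::-1])
E
```

```text
(no output)
```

View pics/w2.png

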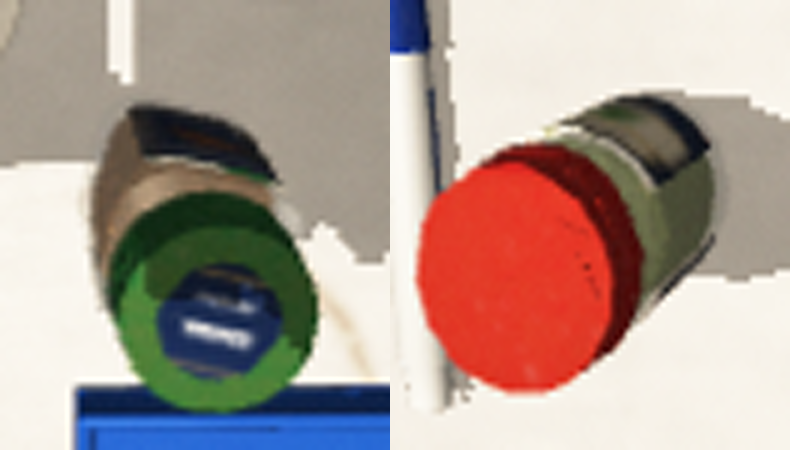

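```bash
python3 - <<'E'
from h import *
c=calibration('wrist'); t=calibration('top')
def g(x,y): return (255+x/6,165+y/6)
def r(x,y): return ((x-390)/5+115,130+y/6)
def ang(a,b,z):
    d=ray(c,b,z)-ray(c,a,z); return -np.arctan2(d[0],d[1]),np.hypot(*d[:2])
print('g top',ang(g(145,152),g(270,187),.07),'bot',ang(g(135,105),g(270,165),.02),ang(g(135,105),g(230,130),.02))
print('r top',ang(r(570,125),r(660,185),.078),'bot',ang(r(625,95),r(712,145),.02))
for px in [(350,215),(390,265),(480,288),(600,285)]: print(px,ray(t,(px[0]*.64,px[1]*.64),.2)[:2])
go((.476,.165,.12,2.75),(.476,.165,.070,2.75))
E
```

```text
g top (np.float64(-0.28743592831525494), np.float64(0.028008464359084537)) bot (np.float64(-0.43124647340867145), np.float64(0.03683027450117466)) (np.float64(-0.2692770936426502), np.float64(0.024149422809151517))
r top (np.float64(-0.5391874383766623), np.float64(0.02349238162096562)) bot (np.float64(-0.46815748915986544), np.float64(0.026067504991858108))
(350, 215) [0.58608659 0.11721094]
(390, 265) [0.51714925 0.06576332]
(480, 288) [ 0.48286109 -0.05100403]
(600, 285) [ 0.48172163 -0.20612646]
t(cm) [-4.54  4.73 12.93] a [ 0.     -0.      0.3864] rows>=2.9
t(cm) [-4.54  4.73 17.93] a [ 0.     -0.      0.3864] rows>=3.8
```

>>> step_arm --commands '[{"ax":0,"ay":0,"az":0.346,"tx":-4.6,"ty":4.7,"tz":10,"fingers":0},{"ax":0,"ay":0,"az":0.346,"tx":-4.6,"ty":4.7,"tz":12,"fingers":0},{"ax":0,"ay":0,"az":0.346,"tx":-4.6,"ty":4.7,"tz":13,"fingers":0},{"ax":0,"ay":0,"az":0.346,"tx":-4.6,"ty":4.7,"tz":16,"fingers":0},{"ax":0,"ay":0,"az":0.346,"tx":-4.6,"ty":4.7,"tz":18.7,"fingers":0},{"ax":0,"ay":0,"az":0.346,"tx":-4.6,"ty":4.7,"tz":18.7,"fingers":0},{"ax":0,"ay":0,"az":0.346,"tx":-4.6,"ty":4.7,"tz":18.7,"fingers":255},{"ax":0,"ay":0,"az":0.346,"tx":-4.6,"ty":4.7,"tz":18.7,"fingers":255},{"ax":0,"ay":0,"az":0.346,"tx":-4.6,"ty":4.7,"tz":18.7,"fingers":255},{"ax":0,"ay":0,"az":0.346,"tx":-4.6,"ty":4.7,"tz":18.7,"fingers":255},{"ax":0,"ay":0,"az":0.346,"tx":-4.6,"ty":4.7,"tz":18.7,"fingers":255},{"ax":0,"ay":0,"az":0.346,"tx":-4.6,"ty":4.7,"tz":18.7,"fingers":255}]' --grip_force 15

```text
t: 4.7
eef_pos: [0.4769, 0.1649, 0.0629]
ee_rot: [0.001, 0.175, 0.985, 0.0]
wrist_force: [1.4, 0.0, 0.7]
width: 0.0422
finger_force: 3.4
```

```bash
python3 - <<'E'
from h import *
st()
go((.476,.165,.2,2.79),(.44,.10,.20,3.1416),(.387,-.2375,.20,3.1416),(.387,-.2375,.068,3.1416))
E
```

```text
t4.70 pos [0.4769 0.1649 0.0629] yaw 2.791 tilt [0.0011 0.0004] w 0.0422 F [1.4 0.  0.7] ff 3.4
t(cm) [ 8.000e-02 -1.000e-02 -1.371e+01] a [0.0007 0.0009 0.0007] rows>=2.7
t(cm) [  1.22  -7.35 -13.71] a [ 0.0006  0.001  -0.3509] rows>=3.1
t(cm) [ -5.4  -40.87 -13.73] a [ 0.0006  0.001  -0.3509] rows>=8.7
t(cm) [ -5.39 -40.88  -0.53] a [ 0.0006  0.001  -0.3509] rows>=8.2
```

>>> step_arm --commands '[{"ax":0,"ay":0,"az":0,"tx":0,"ty":0,"tz":0,"fingers":255},{"ax":0,"ay":0,"az":0,"tx":0,"ty":0,"tz":-2,"fingers":255},{"ax":0,"ay":0,"az":0,"tx":0,"ty":0,"tz":-6,"fingers":255},{"ax":0,"ay":0,"az":0,"tx":0,"ty":0,"tz":-10,"fingers":255},{"ax":0,"ay":0,"az":0,"tx":0.5,"ty":-3,"tz":-13,"fingers":255},{"ax":0,"ay":0,"az":-0.1,"tx":1.2,"ty":-7.4,"tz":-13.7,"fingers":255},{"ax":0,"ay":0,"az":-0.351,"tx":-8.6,"ty":-49.7,"tz":-13.7,"fingers":255},{"ax":0,"ay":0,"az":-0.351,"tx":-8.6,"ty":-49.7,"tz":-13.7,"fingers":255},{"ax":0,"ay":0,"az":-0.351,"tx":-8.6,"ty":-49.7,"tz":-13.7,"fingers":255},{"ax":0,"ay":0,"az":-0.351,"tx":-8.6,"ty":-49.7,"tz":-13.7,"fingers":255},{"ax":0,"ay":0,"az":-0.351,"tx":-8.6,"ty":-49.7,"tz":-13.7,"fingers":255},{"ax":0,"ay":0,"az":-0.351,"tx":-8.6,"ty":-49.7,"tz":-13.7,"fingers":255}]' --grip_force 25

```text
t: 5.9
eef_pos: [0.4036, -0.1887, 0.1991]
ee_rot: [0.0, -0.0, 1.0, 0.0]
wrist_force: [1.7, 0.2, -1.0]
width: 0.0411
finger_force: 25.0
```

```bash
python3 - <<'E'
from h import *
st()
im,c,o=look('top',['jar_green'],z0=.13)
go((.387,-.331,.2,3.1416))
E
```

```text
t5.90 pos [ 0.4036 -0.1887  0.1991] yaw -3.141 tilt [0.0001 0.0001] w 0.0411 F [ 1.7  0.2 -1. ] ff 25.0
jar_green none
t(cm) [  1.54 -13.88  -0.03] a [-0.0025 -0.0004 -0.007 ] rows>=2.8
```

>>> step_arm --commands '[{"ax":0,"ay":0,"az":0,"tx":1.5,"ty":-13.9,"tz":0,"fingers":255},{"ax":0,"ay":0,"az":0,"tx":1.5,"ty":-13.9,"tz":0,"fingers":255},{"ax":0,"ay":0,"az":0,"tx":1.5,"ty":-13.9,"tz":0,"fingers":255},{"ax":0,"ay":0,"az":0,"tx":1.5,"ty":-13.9,"tz":0,"fingers":255},{"ax":0,"ay":0,"az":0,"tx":1.5,"ty":-13.9,"tz":0,"fingers":255}]'

```text
t: 6.5
eef_pos: [0.3894, -0.3255, 0.1986]
ee_rot: [-0.001, 0.001, 1.0, 0.001]
wrist_force: [-0.4, 0.6, -1.2]
width: 0.0408
finger_force: 25.0
```

```bash
python3 - <<'E'
from h import *
st()
im,c,o=look('wrist',['jar_green','wood_tray'],z0=.0)
go((.387,-.331,.068,3.1416))
cv2.imwrite('pics/w3.png',im[:,:,::-1])
E
```

```text
t6.50 pos [ 0.3894 -0.3255  0.1986] yaw 3.140 tilt [-0.0011  0.002 ] w 0.0408 F [-0.4  0.6 -1.2] ff 25.0
wrist jar_green conf0.90 [251. 243.] [ 0.4699 -0.3394  0.7147] iou0.401 6748
wrist wood_tray conf0.63 [294. 172.] [ 0.3909 -0.286   0.0142] iou0.858 10603
t(cm) [ 0.27 -0.69 13.09] a [ 0.0013 -0.0007  0.0017] rows>=2.6
```

View pics/w3.png

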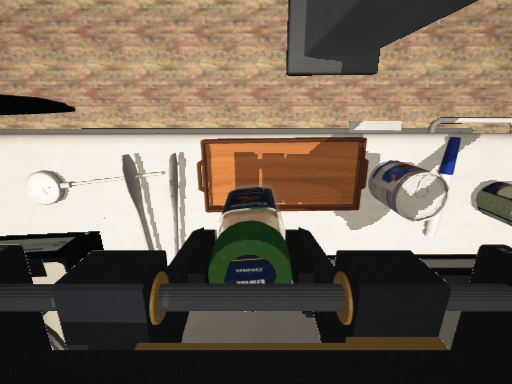

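The picture shows the green jar held upright, label towards the robot, above the wooden tray, whose inside runs from column 205 to 362. Lowering it now.

>>> step_arm --commands '[{"ax":0,"ay":0,"az":0,"tx":0.2,"ty":-0.6,"tz":4,"fingers":255},{"ax":0,"ay":0,"az":0,"tx":0.2,"ty":-0.6,"tz":8,"fingers":255},{"ax":0,"ay":0,"az":0,"tx":0.2,"ty":-0.6,"tz":11,"fingers":255},{"ax":0,"ay":0,"az":0,"tx":0.2,"ty":-0.6,"tz":12.5,"fingers":255},{"ax":0,"ay":0,"az":0,"tx":0.2,"ty":-0.6,"tz":12.8,"fingers":255},{"ax":0,"ay":0,"az":0,"tx":0.2,"ty":-0.6,"tz":12.8,"fingers":255},{"ax":0,"ay":0,"az":0,"tx":0.2,"ty":-0.6,"tz":12.8,"fingers":255}]'

```text
t: 7.35
eef_pos: [0.3888, -0.3322, 0.0727]
ee_rot: [0.001, -0.001, 1.0, -0.001]
wrist_force: [0.4, -1.4, -1.3]
width: 0.0415
finger_force: 25.0
```

```bash
python3 - <<'E'
from h import *
st()
go((.387,-.331,.0655,3.1416))
E
```

```text
t7.35 pos [ 0.3888 -0.3322  0.0727] yaw -3.140 tilt [ 0.0017 -0.0016] w 0.0415 F [ 0.4 -1.4 -1.3] ff 25.0
t(cm) [0.18 0.12 0.72] a [-0.0016  0.0017  0.0012] rows>=0.2
```

>>> step_arm --commands '[{"ax":0,"ay":0,"az":0,"tx":0,"ty":0,"tz":0.4,"fingers":255},{"ax":0,"ay":0,"az":0,"tx":0,"ty":0,"tz":0.65,"fingers":255},{"ax":0,"ay":0,"az":0,"tx":0,"ty":0,"tz":0.65,"fingers":255},{"ax":0,"ay":0,"az":0,"tx":0,"ty":0,"tz":0.65,"fingers":255}]'

```text
t: 7.75
eef_pos: [0.3884, -0.3326, 0.0658]
ee_rot: [0.001, 0.0, 1.0, -0.001]
wrist_force: [-0.1, 1.2, 4.3]
width: 0.0411
finger_force: 25.0
```

>>> step_arm --commands '[{"ax":0,"ay":0,"az":0,"tx":0,"ty":0,"tz":0,"fingers":90},{"ax":0,"ay":0,"az":0,"tx":0,"ty":0,"tz":0,"fingers":80},{"ax":0,"ay":0,"az":0,"tx":0,"ty":0,"tz":0,"fingers":80},{"ax":0,"ay":0,"az":0,"tx":0,"ty":0,"tz":-2,"fingers":80},{"ax":0,"ay":0,"az":0,"tx":0,"ty":0,"tz":-6,"fingers":80},{"ax":0,"ay":0,"az":0,"tx":0,"ty":0,"tz":-10,"fingers":80},{"ax":0,"ay":0,"az":0,"tx":0,"ty":5,"tz":-13,"fingers":40},{"ax":0,"ay":0,"az":0.25,"tx":0,"ty":10,"tz":-13,"fingers":0},{"ax":0,"ay":0,"az":0.5,"tx":-2,"ty":15,"tz":-13,"fingers":0},{"ax":0,"ay":0,"az":0.5,"tx":-3,"ty":20,"tz":-13,"fingers":0},{"ax":0,"ay":0,"az":0.5,"tx":-3,"ty":25,"tz":-13,"fingers":0},{"ax":0,"ay":0,"az":0.5,"tx":-3,"ty":25,"tz":-13,"fingers":0}]'

```text
t: 8.95
eef_pos: [0.4172, -0.0794, 0.1946]
ee_rot: [-0.0, 0.248, 0.969, 0.0]
wrist_force: [0.7, 0.1, -0.7]
width: 0.0885
finger_force: 0.0
```

```bash
python3 - <<'E'
from h import *
st()
im,c,o=look('wrist',['jar_red','jar_green'],z0=0)
im2,c2,o2=look('top',['jar_green'],z0=.003)
cv2.imwrite('pics/w4.png',np.hstack([im,im2])[:,:,::-1][:,:,:])
cv2.imwrite('pics/w4.png',cv2.resize(np.hstack([cv2.resize(im[90:270,100:400],(400,240)),cv2.resize(im2[180:270,300:450],(400,240))])[:,:,::-1],(800,240)))
st();go((.4215,-.0055,.20,2.64),(.4215,-.0055,.072,2.64))
E
```

```text
t8.95 pos [ 0.4172 -0.0794  0.1946] yaw 2.641 tilt [-0.0002  0.0009] w 0.0885 F [ 0.7  0.1 -0.7] ff 0.0
wrist jar_red conf0.85 [317. 158.] [ 0.4212 -0.0051  0.4024] iou0.846 2655
wrist jar_green conf0.81 [ 77. 242.] [ 0.3825 -0.2763  0.0768] iou0.266 893
top jar_green conf0.51 [431. 228.] [ 0.3904 -0.3315 -0.074 ] iou0.163 95
t9.20 pos [ 0.4176 -0.0824  0.1947] yaw 2.643 tilt [-0.0002 -0.0006] w 0.0880 F [-0.  -0.3 -0.2] ff 0.0
t(cm) [ 3.34  6.94 -0.53] a [-0.0006  0.0001  0.0026] rows>=1.5
t(cm) [ 3.34  6.95 12.27] a [-0.0006  0.0001  0.0026] rows>=2.9
```

View pics/w4.png

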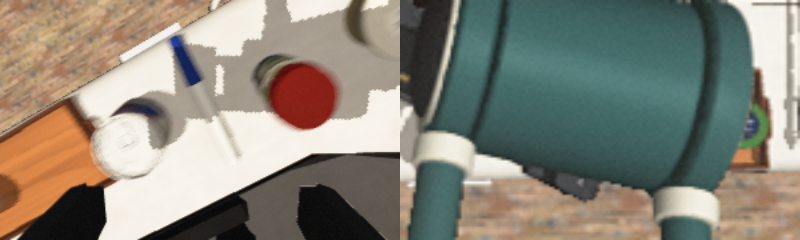

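>>> step_arm --commands '[{"ax":0,"ay":0,"az":0,"tx":2,"ty":4,"tz":0,"fingers":0},{"ax":0,"ay":0,"az":0,"tx":3.3,"ty":7,"tz":2,"fingers":0},{"ax":0,"ay":0,"az":0,"tx":3.3,"ty":7,"tz":5,"fingers":0},{"ax":0,"ay":0,"az":0,"tx":3.3,"ty":7,"tz":9,"fingers":0},{"ax":0,"ay":0,"az":0,"tx":3.3,"ty":7,"tz":12.3,"fingers":0},{"ax":0,"ay":0,"az":0,"tx":3.3,"ty":7,"tz":12.3,"fingers":0},{"ax":0,"ay":0,"az":0,"tx":3.3,"ty":7,"tz":12.3,"fingers":255},{"ax":0,"ay":0,"az":0,"tx":3.3,"ty":7,"tz":12.3,"fingers":255},{"ax":0,"ay":0,"az":0,"tx":3.3,"ty":7,"tz":12.3,"fingers":255},{"ax":0,"ay":0,"az":0,"tx":3.3,"ty":7,"tz":12.3,"fingers":255},{"ax":0,"ay":0,"az":0,"tx":3.3,"ty":7,"tz":12.3,"fingers":255},{"ax":0,"ay":0,"az":0,"tx":3.3,"ty":7,"tz":12.3,"fingers":255}]' --grip_force 15

```text
t: 10.4
eef_pos: [0.4226, -0.0048, 0.0725]
ee_rot: [0.001, 0.247, 0.969, -0.0]
wrist_force: [-0.3, -0.6, 3.8]
width: 0.044
finger_force: 15.0
```

```bash
python3 - <<'E'
from h import *
st();go((.387,-.239,.215,3.1416),(.387,-.239,.09,3.1416))
E
```

```text
t10.40 pos [ 0.4226 -0.0048  0.0725] yaw 2.642 tilt [ 0.0011 -0.0003] w 0.0440 F [-0.3 -0.6  3.8] ff 15.0
t(cm) [ -8.11 -22.26 -14.25] a [-0.      0.0011 -0.4995] rows>=5.5
t(cm) [ -8.09 -22.26  -1.75] a [-0.      0.0011 -0.4995] rows>=4.7
```

>>> step_arm --commands '[{"ax":0,"ay":0,"az":0,"tx":0,"ty":0,"tz":-2,"fingers":255},{"ax":0,"ay":0,"az":0,"tx":0,"ty":0,"tz":-6,"fingers":255},{"ax":0,"ay":0,"az":0,"tx":0,"ty":0,"tz":-10,"fingers":255},{"ax":0,"ay":0,"az":-0.1,"tx":-1,"ty":-3,"tz":-13,"fingers":255},{"ax":0,"ay":0,"az":-0.2,"tx":-2.5,"ty":-7,"tz":-14,"fingers":255},{"ax":0,"ay":0,"az":-0.35,"tx":-4.3,"ty":-12,"tz":-14,"fingers":255},{"ax":0,"ay":0,"az":-0.5,"tx":-6,"ty":-16.5,"tz":-14,"fingers":255},{"ax":0,"ay":0,"az":-0.5,"tx":-7.4,"ty":-20,"tz":-14,"fingers":255},{"ax":0,"ay":0,"az":-0.5,"tx":-8.1,"ty":-22.3,"tz":-14,"fingers":255},{"ax":0,"ay":0,"az":-0.5,"tx":-8.1,"ty":-22.3,"tz":-14,"fingers":255},{"ax":0,"ay":0,"az":-0.5,"tx":-8.1,"ty":-22.3,"tz":-14,"fingers":255},{"ax":0,"ay":0,"az":-0.5,"tx":-8.1,"ty":-22.3,"tz":-14,"fingers":255}]' --grip_force 25

```text
t: 11.6
eef_pos: [0.3863, -0.2383, 0.2114]
ee_rot: [-0.0, -0.0, 1.0, 0.001]
wrist_force: [0.1, 0.4, -2.1]
width: 0.0435
finger_force: 25.0
```

```bash
python3 - <<'E'
from h import *
st();go((.387,-.239,.083,3.1416),(.387,-.239,.0755,3.1416))
E
```

```text
t11.60 pos [ 0.3863 -0.2383  0.2114] yaw -3.141 tilt [-0.0006  0.001 ] w 0.0435 F [ 0.1  0.4 -2.1] ff 25.0
t(cm) [-0.08 -0.08 12.84] a [ 0.001  -0.0006  0.0007] rows>=2.6
t(cm) [-0.08 -0.08 13.59] a [ 0.001  -0.0006  0.0007] rows>=2.7
```

>>> step_arm --commands '[{"ax":0,"ay":0,"az":0,"tx":0,"ty":0,"tz":4,"fingers":255},{"ax":0,"ay":0,"az":0,"tx":0,"ty":0,"tz":8,"fingers":255},{"ax":0,"ay":0,"az":0,"tx":0,"ty":0,"tz":11,"fingers":255},{"ax":0,"ay":0,"az":0,"tx":0,"ty":0,"tz":12.5,"fingers":255},{"ax":0,"ay":0,"az":0,"tx":0,"ty":0,"tz":13.2,"fingers":255},{"ax":0,"ay":0,"az":0,"tx":0,"ty":0,"tz":13.4,"fingers":255},{"ax":0,"ay":0,"az":0,"tx":0,"ty":0,"tz":13.4,"fingers":255},{"ax":0,"ay":0,"az":0,"tx":0,"ty":0,"tz":13.4,"fingers":255}]'

```text
t: 12.4
eef_pos: [0.3875, -0.2397, 0.0791]
ee_rot: [0.001, -0.0, 1.0, -0.001]
wrist_force: [0.0, -0.9, -1.6]
width: 0.0434
finger_force: 25.0
```

>>> step_arm --commands '[{"ax":0,"ay":0,"az":0,"tx":0,"ty":0,"tz":0.2,"fingers":255},{"ax":0,"ay":0,"az":0,"tx":0,"ty":0,"tz":0.35,"fingers":255},{"ax":0,"ay":0,"az":0,"tx":0,"ty":0,"tz":0.35,"fingers":255},{"ax":0,"ay":0,"az":0,"tx":0,"ty":0,"tz":0.35,"fingers":255}]'

```text
t: 12.8
eef_pos: [0.3873, -0.24, 0.0754]
ee_rot: [0.001, 0.0, 1.0, -0.001]
wrist_force: [-1.1, -0.3, 5.9]
width: 0.0437
finger_force: 25.0
```

>>> step_arm --commands '[{"ax":0,"ay":0,"az":0,"tx":0,"ty":0,"tz":0,"fingers":90},{"ax":0,"ay":0,"az":0,"tx":0,"ty":0,"tz":0,"fingers":75},{"ax":0,"ay":0,"az":0,"tx":0,"ty":0,"tz":0,"fingers":75},{"ax":0,"ay":0,"az":0,"tx":0,"ty":0,"tz":-2,"fingers":75},{"ax":0,"ay":0,"az":0,"tx":0,"ty":0,"tz":-6,"fingers":75},{"ax":0,"ay":0,"az":0,"tx":0,"ty":0,"tz":-10,"fingers":75},{"ax":0,"ay":0,"az":0,"tx":0,"ty":4,"tz":-13,"fingers":40},{"ax":0,"ay":0,"az":0,"tx":-3,"ty":44,"tz":-16,"fingers":0},{"ax":0,"ay":0,"az":0,"tx":-3,"ty":44,"tz":-16,"fingers":0},{"ax":0,"ay":0,"az":0,"tx":-3,"ty":44,"tz":-16,"fingers":0},{"ax":0,"ay":0,"az":0,"tx":-3,"ty":44,"tz":-16,"fingers":0},{"ax":0,"ay":0,"az":0,"tx":-3,"ty":44,"tz":-16,"fingers":0}]'

```text
t: 14.0
eef_pos: [0.4045, 0.0511, 0.2231]
ee_rot: [0.0, 0.0, 1.0, -0.0]
wrist_force: [0.7, -0.2, 0.6]
width: 0.088
finger_force: 0.0
```

```bash
python3 - <<'E'
from h import *
st();go((.43,.2,.24,3.1416))
E
```

```text
t14.00 pos [0.4045 0.0511 0.2231] yaw 3.141 tilt [ 0.0007 -0.0001] w 0.0880 F [ 0.7 -0.2  0.6] ff 0.0
t(cm) [-2.54 14.89 -1.69] a [-0.0001  0.0007 -0.0001] rows>=3.0
```

>>> step_arm --commands '[{"ax":0,"ay":0,"az":0.1,"tx":-2,"ty":4,"tz":-1,"fingers":0},{"ax":0,"ay":0,"az":0.25,"tx":-2.5,"ty":8,"tz":-1.7,"fingers":0},{"ax":0,"ay":0,"az":0.4,"tx":-2.5,"ty":12,"tz":-1.7,"fingers":0},{"ax":0,"ay":0,"az":0.55,"tx":-2.5,"ty":15,"tz":-1.7,"fingers":0},{"ax":0,"ay":0,"az":0.7,"tx":-2.5,"ty":15,"tz":-1.7,"fingers":0},{"ax":0,"ay":0,"az":0.85,"tx":-2.5,"ty":15,"tz":-1.7,"fingers":0},{"ax":0,"ay":0,"az":1,"tx":-2.5,"ty":15,"tz":-1.7,"fingers":0},{"ax":0,"ay":0,"az":1.15,"tx":-2.5,"ty":15,"tz":-1.7,"fingers":0},{"ax":0,"ay":0,"az":1.3,"tx":-2.5,"ty":15,"tz":-1.7,"fingers":0},{"ax":0,"ay":0,"az":1.45,"tx":-2.5,"ty":15,"tz":-1.7,"fingers":0},{"ax":0,"ay":0,"az":1.57,"tx":-2.5,"ty":15,"tz":-1.7,"fingers":0},{"ax":0,"ay":0,"az":1.57,"tx":-2.5,"ty":15,"tz":-1.7,"fingers":0}]'

```text
t: 15.2
eef_pos: [0.4297, 0.1992, 0.2396]
ee_rot: [-0.0, 0.707, 0.707, -0.0]
wrist_force: [0.3, -0.6, -0.0]
width: 0.0883
finger_force: 0.0
```

```bash
python3 - <<'E'
from h import *
st()
im,c,o=look('wrist',['tub_red','shaker','blue_tray','tub_cream'])
v=im.copy()
for n,p in o.items():
    m=cv2.resize(sil(c,n,p),(512,384)); k,_=cv2.findContours(m,0,1); cv2.drawContours(v,k,-1,(255,0,255),1)
s=snapshot('side'); t=calibration('top')
for z in(.1,.2,.25): print(z,[np.round(ray(t,(a*.64,b*.64),z)[:2],3) for a,b in [(280,178),(345,150),(210,140),(300,170)]])
cv2.imwrite('pics/w5.png',np.hstack([cv2.resize(v,(400,300)),cv2.resize(s[60:210,50:250],(400,300))])[:,:,::-1])
st();go((.461,.256,.12,1.5708),(.461,.256,.03,1.5708))
E
```

```text
t15.20 pos [0.4297 0.1992 0.2396] yaw 1.571 tilt [-0.0006 -0.0003] w 0.0883 F [ 0.3 -0.6 -0. ] ff 0.0
wrist tub_red conf0.69 [281. 128.] [0.4597 0.2556 0.2947] iou0.974 2484
wrist shaker conf0.85 [280.  27.] [0.461  0.3698 0.1247] iou0.826 1696
wrist blue_tray conf0.88 [364. 128.] [0.5817 0.243  0.004 ] iou0.972 11344
wrist tub_cream conf0.98 [238. 250.] [ 0.4145  0.0944 -0.1369] iou0.889 1960
0.1 [array([0.671, 0.235]), array([0.711, 0.135]), array([0.735, 0.342]), array([0.683, 0.204])]
0.2 [array([0.64 , 0.211]), array([0.675, 0.122]), array([0.697, 0.306]), array([0.65 , 0.183])]
0.25 [array([0.625, 0.198]), array([0.657, 0.116]), array([0.677, 0.287]), array([0.634, 0.173])]
t15.50 pos [0.4299 0.1993 0.2399] yaw 1.573 tilt [-0.0002 -0.0001] w 0.0886 F [ 0.4 -0.2 -0.2] ff 0.0
t(cm) [ 5.67  3.12 11.99] a [-0.0002  0.0001  0.0024] rows>=2.7
t(cm) [ 5.67  3.13 20.99] a [-0.0002  0.0001  0.0024] rows>=4.4
```

View pics/w5.png

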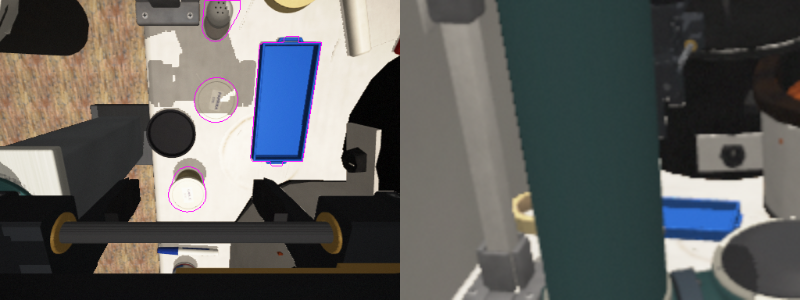

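>>> step_arm --commands '[{"ax":0,"ay":0,"az":0,"tx":3,"ty":2,"tz":3,"fingers":0},{"ax":0,"ay":0,"az":0,"tx":5.7,"ty":3.05,"tz":6,"fingers":0},{"ax":0,"ay":0,"az":0,"tx":5.7,"ty":3.05,"tz":10,"fingers":0},{"ax":0,"ay":0,"az":0,"tx":5.7,"ty":3.05,"tz":12,"fingers":0},{"ax":0,"ay":0,"az":0,"tx":5.7,"ty":3.05,"tz":13,"fingers":0},{"ax":0,"ay":0,"az":0,"tx":5.7,"ty":3.05,"tz":13,"fingers":0}]'

```text
t: 16.1
eef_pos: [0.4594, 0.2558, 0.1085]
ee_rot: [-0.0, 0.707, 0.708, -0.001]
wrist_force: [-0.3, 0.0, -0.7]
width: 0.088
finger_force: 0.0
```

```bash
python3 - <<'E'
from h import *
st();go((.460,.256,.038,1.5708))
t=calibration('top');s=calibration('side')
for z in (.12,.15,.18,.21,.24):
    P=np.array([ray(t,(a*.64,b*.64),z) for a,b in[(600,285),(480,288),(350,215),(280,178)]]); print(z,np.round(P[:,:2],3).tolist(),np.round(proj(s,P)/.64).tolist())
E
```

```text
t16.10 pos [0.4594 0.2558 0.1085] yaw 1.572 tilt [-0.0028 -0.0014] w 0.0880 F [-0.3  0.  -0.7] ff 0.0
t(cm) [0.03 0.08 7.05] a [-0.0028  0.0014  0.0015] rows>=1.4
0.12 [[0.49, -0.231], [0.491, -0.059], [0.605, 0.127], [0.665, 0.23]] [[546.0, 249.0], [446.0, 244.0], [348.0, 210.0], [301.0, 194.0]]
0.15 [[0.487, -0.222], [0.488, -0.056], [0.598, 0.123], [0.656, 0.223]] [[543.0, 234.0], [445.0, 229.0], [349.0, 197.0], [303.0, 182.0]]
0.18 [[0.484, -0.212], [0.485, -0.053], [0.591, 0.12], [0.646, 0.215]] [[539.0, 219.0], [444.0, 214.0], [350.0, 183.0], [304.0, 169.0]]
0.21 [[0.481, -0.203], [0.482, -0.05], [0.584, 0.116], [0.637, 0.208]] [[536.0, 203.0], [443.0, 198.0], [351.0, 170.0], [306.0, 156.0]]
0.24 [[0.478, -0.194], [0.479, -0.047], [0.576, 0.112], [0.628, 0.201]] [[533.0, 186.0], [442.0, 182.0], [353.0, 155.0], [308.0, 143.0]]
```

```bash
python3 - <<'E'
import cv2,numpy as np
a=cv2.imread('pics/top0.png');b=cv2.imread('pics/side0.png')
a=cv2.resize(a[60:280,140:420],(400,314));b=cv2.resize(b[70:290,210:410],(400,440))
a=cv2.copyMakeBorder(a,0,126,0,0,0)
o=np.hstack([a,b]); o=cv2.convertScaleAbs(o,alpha=1.6,beta=25); cv2.imwrite('pics/pot.png',o)
E
```

```text
(no output)
```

View pics/pot.png

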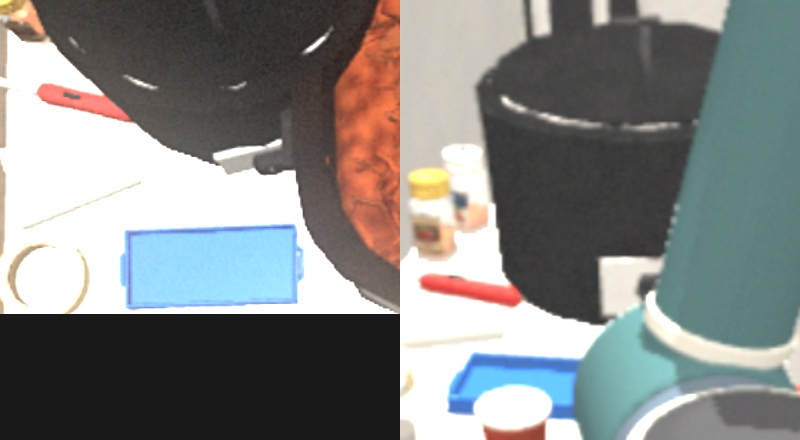

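>>> step_arm --commands '[{"ax":0,"ay":0,"az":0,"tx":0,"ty":0,"tz":3,"fingers":0},{"ax":0,"ay":0,"az":0,"tx":0,"ty":0,"tz":5,"fingers":0},{"ax":0,"ay":0,"az":0,"tx":0,"ty":0,"tz":7,"fingers":0},{"ax":0,"ay":0,"az":0,"tx":0,"ty":0,"tz":7,"fingers":0},{"ax":0,"ay":0,"az":0,"tx":0,"ty":0,"tz":7,"fingers":255},{"ax":0,"ay":0,"az":0,"tx":0,"ty":0,"tz":7,"fingers":255},{"ax":0,"ay":0,"az":0,"tx":0,"ty":0,"tz":7,"fingers":255},{"ax":0,"ay":0,"az":0,"tx":0,"ty":0,"tz":7,"fingers":255}]' --grip_force 20

```text
t: 16.9
eef_pos: [0.4613, 0.2569, 0.0417]
ee_rot: [0.0, 0.707, 0.707, 0.001]
wrist_force: [-0.8, -1.1, 7.1]
width: 0.0646
finger_force: 20.0
```

Contrast-boosted views: the outer dark edge at (215,160) is the pot's foot and its rim lies further back at (240,85). So the pot starts at about x 0.68, and a 40° grip clears both it and the oven.

>>> step_arm --commands '[{"ax":0,"ay":0,"az":0,"tx":0,"ty":0,"tz":0,"fingers":255},{"ax":0,"ay":0,"az":0,"tx":0,"ty":0,"tz":-2,"fingers":255},{"ax":0,"ay":0,"az":0,"tx":0,"ty":0,"tz":-6,"fingers":255},{"ax":0,"ay":0,"az":-0.12,"tx":0,"ty":0,"tz":-10,"fingers":255},{"ax":0,"ay":0,"az":-0.26,"tx":-1.2,"ty":3,"tz":-12,"fingers":255},{"ax":0,"ay":0,"az":-0.4,"tx":-2.5,"ty":6,"tz":-12,"fingers":255},{"ax":0,"ay":0,"az":-0.54,"tx":-3.8,"ty":9,"tz":-12,"fingers":255},{"ax":0,"ay":0,"az":-0.68,"tx":-5.2,"ty":11.6,"tz":-12,"fingers":255},{"ax":0,"ay":0,"az":-0.8,"tx":-5.2,"ty":11.6,"tz":-12,"fingers":255},{"ax":0,"ay":0,"az":-0.87,"tx":-5.2,"ty":11.6,"tz":-12,"fingers":255},{"ax":0,"ay":0,"az":-0.87,"tx":-5.2,"ty":11.6,"tz":-12,"fingers":255},{"ax":0,"ay":0,"az":-0.87,"tx":-5.2,"ty":11.6,"tz":-12,"fingers":255}]' --grip_force 30

```text
t: 18.1
eef_pos: [0.5761, 0.2043, 0.1596]
ee_rot: [-0.0, 0.344, 0.939, -0.0]
wrist_force: [0.1, -0.2, -3.0]
width: 0.0639
finger_force: 29.9
```

```bash
python3 - <<'E'
from h import *
im=snapshot('wrist');im2=snapshot('top')
cv2.imwrite('pics/w6.png',np.hstack([cv2.resize(im,(400,300)),cv2.resize(im2[80:230,60:260],(400,300))])[:,:,::-1])
st();go((.577,.205,.052,2.44))
E
```

```text
t18.20 pos [0.5761 0.2045 0.1598] yaw 2.441 tilt [-0.0003 -0.0001] w 0.0637 F [-0.2  0.2 -2.3] ff 29.9
t(cm) [-0.04  0.1  10.78] a [-0.0003 -0.0001  0.0009] rows>=2.2
```

View pics/w6.png

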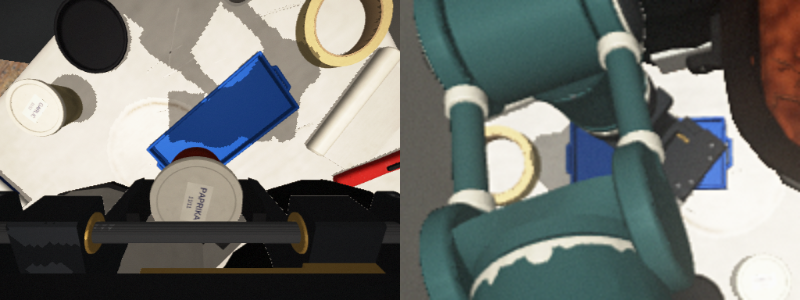

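The tub (PAPRIKA lid at (200,195)) is held level over the right half of the tray, and the gripper clears the oven edge. Lowering.

>>> step_arm --commands '[{"ax":0,"ay":0,"az":0,"tx":0,"ty":0.1,"tz":3,"fingers":255},{"ax":0,"ay":0,"az":0,"tx":0,"ty":0.1,"tz":6,"fingers":255},{"ax":0,"ay":0,"az":0,"tx":0,"ty":0.1,"tz":9,"fingers":255},{"ax":0,"ay":0,"az":0,"tx":0,"ty":0.1,"tz":10.6,"fingers":255},{"ax":0,"ay":0,"az":0,"tx":0,"ty":0.1,"tz":10.8,"fingers":255},{"ax":0,"ay":0,"az":0,"tx":0,"ty":0.1,"tz":10.8,"fingers":255},{"ax":0,"ay":0,"az":0,"tx":0,"ty":0.1,"tz":10.8,"fingers":255}]'

```text
t: 18.9
eef_pos: [0.5787, 0.2057, 0.0539]
ee_rot: [0.001, 0.343, 0.939, 0.001]
wrist_force: [0.5, -0.3, -1.9]
width: 0.0639
finger_force: 29.9
```

>>> step_arm --commands '[{"ax":0,"ay":0,"az":0,"tx":0,"ty":0,"tz":0.3,"fingers":255},{"ax":0,"ay":0,"az":0,"tx":0,"ty":0,"tz":0.6,"fingers":255},{"ax":0,"ay":0,"az":0,"tx":0,"ty":0,"tz":0.8,"fingers":255},{"ax":0,"ay":0,"az":0,"tx":0,"ty":0,"tz":0.8,"fingers":255},{"ax":0,"ay":0,"az":0,"tx":0,"ty":0,"tz":0.8,"fingers":255}]'

```text
t: 19.4
eef_pos: [0.5779, 0.2051, 0.0448]
ee_rot: [0.001, 0.343, 0.939, 0.0]
wrist_force: [0.1, -1.5, 2.8]
width: 0.0642
finger_force: 30.0
```

>>> step_arm --commands '[{"ax":0,"ay":0,"az":0,"tx":0,"ty":0,"tz":0.05,"fingers":40},{"ax":0,"ay":0,"az":0,"tx":0,"ty":0,"tz":0,"fingers":10},{"ax":0,"ay":0,"az":0,"tx":0,"ty":0,"tz":0,"fingers":0},{"ax":0,"ay":0,"az":0,"tx":0,"ty":0,"tz":-2,"fingers":0},{"ax":0,"ay":0,"az":0,"tx":0,"ty":0,"tz":-6,"fingers":0},{"ax":0,"ay":0,"az":0,"tx":0,"ty":0,"tz":-10,"fingers":0},{"ax":0,"ay":0,"az":0,"tx":1,"ty":-3,"tz":-12,"fingers":0},{"ax":0,"ay":0,"az":0,"tx":2.2,"ty":-8,"tz":-12,"fingers":0},{"ax":0,"ay":0,"az":0,"tx":3.6,"ty":-12.5,"tz":-12,"fingers":0},{"ax":0,"ay":0,"az":0,"tx":5.3,"ty":-17,"tz":-12,"fingers":0},{"ax":0,"ay":0,"az":0,"tx":5.3,"ty":-17,"tz":-12,"fingers":0},{"ax":0,"ay":0,"az":0,"tx":5.3,"ty":-17,"tz":-12,"fingers":0}]'

```text
t: 20.6
eef_pos: [0.4263, 0.1091, 0.164]
ee_rot: [0.0, 0.343, 0.939, 0.0]
wrist_force: [-0.7, 1.0, -0.9]
width: 0.0882
finger_force: 0.0
```

```bash
python3 - <<'E'
from h import *
im,c,o=look('wrist',['tub_cream','tub_red','round_dish'])
im2,c2,o2=look('top',['tub_red'],z0=.003)
st();go((.4145,.094,.11,2.44),(.4145,.094,.040,2.44))
E
```

```text
wrist tub_cream conf0.68 [231. 191.] [0.4169 0.0947 0.121 ] iou0.916 3399
wrist tub_red conf0.95 [407. 230.] [0.5833 0.2057 0.2009] iou0.760 3375
round_dish none
top tub_red conf0.87 [195. 155.] [0.58   0.2044 0.355 ] iou0.808 535
top tub_red conf0.66 [385. 228.] [ 0.3922 -0.2453  0.1658] iou0.715 536
t20.90 pos [0.4283 0.1098 0.1642] yaw 2.442 tilt [0.0003 0.0001] w 0.0879 F [-0.6 -0.3  0.4] ff 0.0
t(cm) [ 0.04 -2.1   5.42] a [0.0003 0.0002 0.0023] rows>=1.2
t(cm) [ 0.04 -2.1  12.42] a [0.0003 0.0002 0.0023] rows>=2.5
```

>>> step_arm --commands '[{"ax":0,"ay":0,"az":0,"tx":0,"ty":-2,"tz":2,"fingers":0},{"ax":0,"ay":0,"az":0,"tx":0,"ty":-2,"tz":5,"fingers":0},{"ax":0,"ay":0,"az":0,"tx":0,"ty":-2,"tz":8,"fingers":0},{"ax":0,"ay":0,"az":0,"tx":0,"ty":-2,"tz":11,"fingers":0},{"ax":0,"ay":0,"az":0,"tx":0,"ty":-2,"tz":12.4,"fingers":0},{"ax":0,"ay":0,"az":0,"tx":0,"ty":-2,"tz":12.4,"fingers":0},{"ax":0,"ay":0,"az":0,"tx":0,"ty":-2,"tz":12.4,"fingers":0},{"ax":0,"ay":0,"az":0,"tx":0,"ty":-2,"tz":12.4,"fingers":255},{"ax":0,"ay":0,"az":0,"tx":0,"ty":-2,"tz":12.4,"fingers":255},{"ax":0,"ay":0,"az":0,"tx":0,"ty":-2,"tz":12.4,"fingers":255},{"ax":0,"ay":0,"az":0,"tx":0,"ty":-2,"tz":12.4,"fingers":255},{"ax":0,"ay":0,"az":0,"tx":0,"ty":-2,"tz":12.4,"fingers":255}]' --grip_force 20

```text
t: 22.1
eef_pos: [0.4152, 0.0943, 0.0409]
ee_rot: [0.001, 0.343, 0.939, 0.001]
wrist_force: [-0.0, 0.7, 5.0]
width: 0.0647
finger_force: 20.0
```

```bash
python3 - <<'E'
from h import *
st();go((.4145,.12,.16,2.44),(.577,.295,.16,2.44))
E
```

```text
t22.10 pos [0.4152 0.0943 0.0409] yaw 2.442 tilt [0.0022 0.0005] w 0.0647 F [-0.   0.7  5. ] ff 20.0
t(cm) [  1.7    1.94 -11.91] a [0.0018 0.0013 0.0018] rows>=2.4
t(cm) [  0.54  25.8  -11.86] a [0.0018 0.0013 0.0018] rows>=5.7
```

>>> step_arm --commands '[{"ax":0,"ay":0,"az":0,"tx":0,"ty":0,"tz":0,"fingers":255},{"ax":0,"ay":0,"az":0,"tx":0,"ty":0,"tz":-2,"fingers":255},{"ax":0,"ay":0,"az":0,"tx":0,"ty":0,"tz":-6,"fingers":255},{"ax":0,"ay":0,"az":0,"tx":0,"ty":1,"tz":-10,"fingers":255},{"ax":0,"ay":0,"az":0,"tx":0.5,"ty":5,"tz":-12,"fingers":255},{"ax":0,"ay":0,"az":0,"tx":0.5,"ty":9.5,"tz":-12,"fingers":255},{"ax":0,"ay":0,"az":0,"tx":0.5,"ty":14,"tz":-12,"fingers":255},{"ax":0,"ay":0,"az":0,"tx":0.5,"ty":18.5,"tz":-12,"fingers":255},{"ax":0,"ay":0,"az":0,"tx":0.5,"ty":22.5,"tz":-12,"fingers":255},{"ax":0,"ay":0,"az":0,"tx":0.5,"ty":25.8,"tz":-12,"fingers":255},{"ax":0,"ay":0,"az":0,"tx":0.5,"ty":25.8,"tz":-12,"fingers":255},{"ax":0,"ay":0,"az":0,"tx":0.5,"ty":25.8,"tz":-12,"fingers":255}]' --grip_force 30

```text
t: 23.3
eef_pos: [0.5755, 0.2944, 0.1581]
ee_rot: [-0.001, 0.342, 0.94, -0.001]
wrist_force: [-1.0, -0.9, -2.4]
width: 0.064
finger_force: 29.8
```

```bash
python3 - <<'E'
from h import *
snapshot('wrist');snapshot('wrist')
st();go((.578,.295,.052,2.44))
E
```

```text
t23.40 pos [0.5751 0.2935 0.1587] yaw 2.442 tilt [-0.0027 -0.0015] w 0.0642 F [ 0.6 -0.  -2.5] ff 29.8
t(cm) [-0.13  0.33 10.67] a [-0.0029 -0.0011  0.0016] rows>=2.1
```

>>> step_arm --commands '[{"ax":0,"ay":0,"az":0,"tx":0,"ty":0.2,"tz":3,"fingers":255},{"ax":0,"ay":0,"az":0,"tx":0,"ty":0.2,"tz":6,"fingers":255},{"ax":0,"ay":0,"az":0,"tx":0,"ty":0.2,"tz":9,"fingers":255},{"ax":0,"ay":0,"az":0,"tx":0,"ty":0.2,"tz":10.8,"fingers":255},{"ax":0,"ay":0,"az":0,"tx":0,"ty":0.2,"tz":11.1,"fingers":255},{"ax":0,"ay":0,"az":0,"tx":0,"ty":0.2,"tz":11.1,"fingers":255},{"ax":0,"ay":0,"az":0,"tx":0,"ty":0.2,"tz":11.1,"fingers":255}]'

```text
t: 24.1
eef_pos: [0.5787, 0.2961, 0.0507]
ee_rot: [0.001, 0.343, 0.939, 0.001]
wrist_force: [0.6, -0.1, -2.1]
width: 0.0641
finger_force: 29.8
```

Target tip ≈ 0.0409 + 0.003 = 0.0439.

>>> step_arm --commands '[{"ax":0,"ay":0,"az":0,"tx":0,"ty":0,"tz":0.3,"fingers":255},{"ax":0,"ay":0,"az":0,"tx":0,"ty":0,"tz":0.6,"fingers":255},{"ax":0,"ay":0,"az":0,"tx":0,"ty":0,"tz":0.65,"fingers":255},{"ax":0,"ay":0,"az":0,"tx":0,"ty":0,"tz":0.65,"fingers":255},{"ax":0,"ay":0,"az":0,"tx":0,"ty":0,"tz":0.65,"fingers":255}]'

```text
t: 24.6
eef_pos: [0.5789, 0.2965, 0.044]
ee_rot: [0.001, 0.343, 0.939, 0.001]
wrist_force: [1.0, -0.3, 5.2]
width: 0.0644
finger_force: 30.0
```

>>> step_arm --commands '[{"ax":0,"ay":0,"az":0,"tx":0,"ty":0,"tz":0,"fingers":40},{"ax":0,"ay":0,"az":0,"tx":0,"ty":0,"tz":0,"fingers":10},{"ax":0,"ay":0,"az":0,"tx":0,"ty":0,"tz":0,"fingers":0},{"ax":0,"ay":0,"az":0,"tx":0,"ty":0,"tz":-2,"fingers":0},{"ax":0,"ay":0,"az":0,"tx":0,"ty":0,"tz":-6,"fingers":0},{"ax":0,"ay":0,"az":0,"tx":0,"ty":0,"tz":-10,"fingers":0},{"ax":0,"ay":0,"az":0,"tx":1.2,"ty":-4,"tz":-13,"fingers":0},{"ax":0,"ay":0,"az":-0.1,"tx":2.6,"ty":-8.5,"tz":-15,"fingers":0},{"ax":0,"ay":0,"az":-0.2,"tx":4,"ty":-13,"tz":-15,"fingers":0},{"ax":0,"ay":0,"az":-0.3,"tx":5.2,"ty":-17,"tz":-15,"fingers":0},{"ax":0,"ay":0,"az":-0.4,"tx":5.2,"ty":-17,"tz":-15,"fingers":0},{"ax":0,"ay":0,"az":-0.4,"tx":5.2,"ty":-17,"tz":-15,"fingers":0}]'

```text
t: 25.8
eef_pos: [0.4274, 0.199, 0.1923]
ee_rot: [0.0, 0.149, 0.989, 0.0]
wrist_force: [0.3, -0.4, -0.0]
width: 0.0881
finger_force: 0.0
```

```bash
python3 - <<'E'
from h import *
im,c,o=look('wrist',['round_dish','tub_cream'])
im2,c2,o2=look('top',['tub_red','tub_cream','tin','jar_red','jar_green'],z0=.003)
cv2.imwrite('pics/w7.png',np.hstack([cv2.resize(im,(400,300)),cv2.resize(im2[100:250,100:300],(400,300))])[:,:,::-1])
st();go((.402,-.1,.2,3.1416),(.402,-.139,.2,3.1416))
E
```

```text
wrist round_dish conf0.70 [236. 139.] [0.3847 0.1929 0.1925] iou0.955 4443
wrist tub_cream conf0.62 [381. 261.] [0.5988 0.3085 0.2699] iou0.042 134
top tub_red conf0.71 [197. 154.] [0.5814 0.2069 0.3215] iou0.882 592
top tub_cream conf0.68 [159. 153.] [0.5864 0.2925 0.3884] iou0.474 331
top tin conf0.81 [338. 226.] [ 0.4033 -0.1398  0.2279] iou0.961 562
top jar_red conf0.96 [383. 224.] [ 0.389  -0.2399 -0.0496] iou0.858 528
top jar_green conf0.80 [421. 226.] [ 0.3884 -0.3315 -0.0707] iou0.917 563
t26.25 pos [0.4289 0.1998 0.1923] yaw 2.841 tilt [-0.0005 -0.0002] w 0.0883 F [0.2 0.4 0.3] ff 0.0
t(cm) [ -6.29 -29.43  -0.76] a [-3.000e-04 -4.000e-04 -3.001e-01] rows>=6.0
t(cm) [ -7.44 -33.16  -0.76] a [-3.000e-04 -4.000e-04 -3.001e-01] rows>=6.8
```

View pics/w7.png

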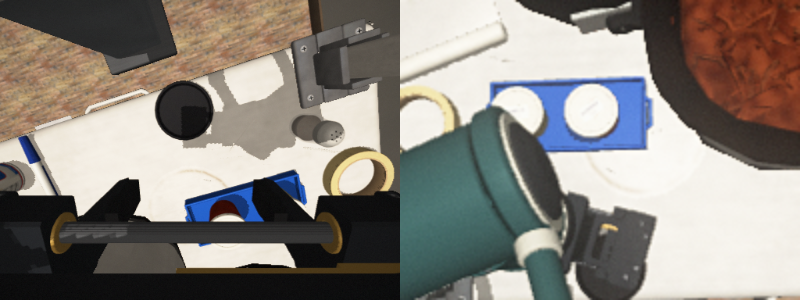

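Both tubs stand in the blue tray, with lids at (520,113) and (590,112) in the right half. Next is the tin.

>>> step_arm --commands '[{"ax":0,"ay":0,"az":-0.1,"tx":-0.9,"ty":-4,"tz":0,"fingers":0},{"ax":0,"ay":0,"az":-0.2,"tx":-2,"ty":-9,"tz":0,"fingers":0},{"ax":0,"ay":0,"az":-0.3,"tx":-3.1,"ty":-14,"tz":-0.8,"fingers":0},{"ax":0,"ay":0,"az":-0.3,"tx":-4.2,"ty":-19,"tz":-0.8,"fingers":0},{"ax":0,"ay":0,"az":-0.3,"tx":-5.3,"ty":-24,"tz":-0.8,"fingers":0},{"ax":0,"ay":0,"az":-0.3,"tx":-6.5,"ty":-29,"tz":-0.8,"fingers":0},{"ax":0,"ay":0,"az":-0.3,"tx":-7.4,"ty":-33.2,"tz":-0.8,"fingers":0},{"ax":0,"ay":0,"az":-0.3,"tx":-7.4,"ty":-33.2,"tz":-0.8,"fingers":0},{"ax":0,"ay":0,"az":-0.3,"tx":-7.4,"ty":-33.2,"tz":-0.8,"fingers":0}]'

```text
t: 27.15
eef_pos: [0.401, -0.1406, 0.2004]
ee_rot: [-0.0, 0.002, 1.0, 0.0]
wrist_force: [-0.0, 0.2, -0.3]
width: 0.0883
finger_force: 0.0
```

```bash
python3 - <<'E'
from h import *
im,c,o=look('wrist',['tin','pen'])
cv2.imwrite('pics/w8.png',im[:,:,::-1])
st();go((.4025,-.1393,.1,3.1416),(.4025,-.1393,.055,3.1416))
E
```

```text
wrist tin conf0.63 [248. 180.] [ 0.4018 -0.1402 -0.0697] iou0.972 2535
wrist pen conf0.95 [301. 176.] [ 0.411  -0.0739  1.5595] iou0.701 1157
t27.30 pos [ 0.4014 -0.1382  0.2003] yaw -3.140 tilt [-0.0004  0.0007] w 0.0879 F [ 0.  -0.2 -0.7] ff 0.0
t(cm) [-0.12 -0.11 10.03] a [ 0.0007 -0.0004  0.0017] rows>=2.0
t(cm) [-0.12 -0.12 14.53] a [ 0.0007 -0.0004  0.0017] rows>=2.9
```

View pics/w8.png

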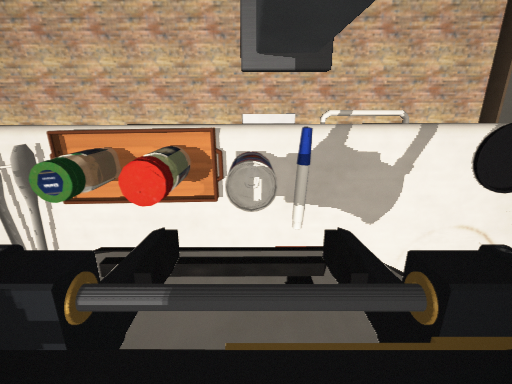

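Both jars stand upright in the wooden tray (caps at (57,180) and (147,183)). The tin is at (250,180) and the pen at (301,176) has not moved.

>>> step_arm --commands '[{"ax":0,"ay":0,"az":0,"tx":-0.1,"ty":-0.15,"tz":3,"fingers":40},{"ax":0,"ay":0,"az":0,"tx":-0.1,"ty":-0.15,"tz":7,"fingers":40},{"ax":0,"ay":0,"az":0,"tx":-0.1,"ty":-0.15,"tz":10,"fingers":40},{"ax":0,"ay":0,"az":0,"tx":-0.1,"ty":-0.15,"tz":13,"fingers":40},{"ax":0,"ay":0,"az":0,"tx":-0.1,"ty":-0.15,"tz":14.4,"fingers":40},{"ax":0,"ay":0,"az":0,"tx":-0.1,"ty":-0.15,"tz":14.4,"fingers":40},{"ax":0,"ay":0,"az":0,"tx":-0.1,"ty":-0.15,"tz":14.4,"fingers":40},{"ax":0,"ay":0,"az":0,"tx":-0.1,"ty":-0.15,"tz":14.4,"fingers":255},{"ax":0,"ay":0,"az":0,"tx":-0.1,"ty":-0.15,"tz":14.4,"fingers":255},{"ax":0,"ay":0,"az":0,"tx":-0.1,"ty":-0.15,"tz":14.4,"fingers":255},{"ax":0,"ay":0,"az":0,"tx":-0.1,"ty":-0.15,"tz":14.4,"fingers":255},{"ax":0,"ay":0,"az":0,"tx":-0.1,"ty":-0.15,"tz":14.4,"fingers":255}]' --grip_force 20

```text
t: 28.5
eef_pos: [0.4034, -0.1412, 0.0577]
ee_rot: [0.001, 0.0, 1.0, -0.0]
wrist_force: [0.1, 3.5, 6.8]
width: 0.0566
finger_force: 20.0
```

```bash
python3 - <<'E'
from h import *
st();go((.3845,.193,.2,3.1416))
E
```

```text
t28.50 pos [ 0.4034 -0.1412  0.0577] yaw 3.141 tilt [ 0.0024 -0.0003] w 0.0566 F [0.1 3.5 6.8] ff 20.0
t(cm) [  1.87  33.42 -14.24] a [-0.0003  0.0024 -0.0004] rows>=7.3
```

>>> step_arm --commands '[{"ax":0,"ay":0,"az":0,"tx":0,"ty":0,"tz":0,"fingers":255},{"ax":0,"ay":0,"az":0,"tx":0,"ty":0,"tz":-2,"fingers":255},{"ax":0,"ay":0,"az":0,"tx":0,"ty":0,"tz":-5,"fingers":255},{"ax":0,"ay":0,"az":0,"tx":0,"ty":1,"tz":-9,"fingers":255},{"ax":0,"ay":0,"az":0,"tx":0.5,"ty":4,"tz":-11,"fingers":255},{"ax":0,"ay":0,"az":0,"tx":1,"ty":8.5,"tz":-11,"fingers":255},{"ax":0,"ay":0,"az":0,"tx":1.4,"ty":13,"tz":-11,"fingers":255},{"ax":0,"ay":0,"az":0,"tx":1.8,"ty":17.5,"tz":-11,"fingers":255},{"ax":0,"ay":0,"az":0,"tx":1.8,"ty":22,"tz":-11,"fingers":255},{"ax":0,"ay":0,"az":0,"tx":1.8,"ty":26.5,"tz":-11,"fingers":255},{"ax":0,"ay":0,"az":0,"tx":1.8,"ty":30,"tz":-11,"fingers":255},{"ax":0,"ay":0,"az":0,"tx":1.8,"ty":33.4,"tz":-11,"fingers":255}]' --grip_force 30

```text
t: 29.7
eef_pos: [0.3834, 0.1944, 0.1662]
ee_rot: [-0.0, -0.0, 1.0, -0.0]
wrist_force: [1.1, 0.2, -1.3]
width: 0.0566
finger_force: 30.0
```

```bash
python3 - <<'E'
from h import *
for i in range(5): im=snapshot('wrist')
cv2.imwrite('pics/w9.png',im[:,:,::-1])
st();go((.3845,.193,.072,3.1416))
E
```

```text
t29.95 pos [0.3836 0.1923 0.1659] yaw -3.141 tilt [-0.0011 -0.0012] w 0.0569 F [-0.3 -0.  -0.8] ff 30.0
t(cm) [-0.1   0.08  9.39] a [-0.0012 -0.0011  0.0008] rows>=1.9
```

View pics/w9.png

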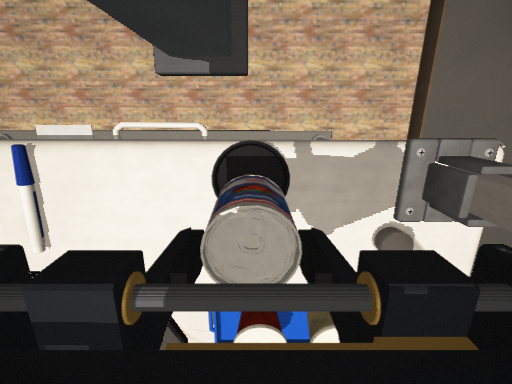

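The tin (lid centre (250,243)) is held level and centred over the dish at (250,175).

>>> step_arm --commands '[{"ax":0,"ay":0,"az":0,"tx":-0.05,"ty":0.05,"tz":3,"fingers":255},{"ax":0,"ay":0,"az":0,"tx":-0.05,"ty":0.05,"tz":6,"fingers":255},{"ax":0,"ay":0,"az":0,"tx":-0.05,"ty":0.05,"tz":8.5,"fingers":255},{"ax":0,"ay":0,"az":0,"tx":-0.05,"ty":0.05,"tz":9.6,"fingers":255},{"ax":0,"ay":0,"az":0,"tx":-0.05,"ty":0.05,"tz":9.8,"fingers":255},{"ax":0,"ay":0,"az":0,"tx":-0.05,"ty":0.05,"tz":9.8,"fingers":255},{"ax":0,"ay":0,"az":0,"tx":-0.05,"ty":0.05,"tz":9.8,"fingers":255}]'

```text
t: 30.65
eef_pos: [0.386, 0.1937, 0.0699]
ee_rot: [0.001, 0.0, 1.0, 0.0]
wrist_force: [0.5, -0.4, -0.8]
width: 0.0563
finger_force: 30.0
```

>>> step_arm --commands '[{"ax":0,"ay":0,"az":0,"tx":0.1,"ty":0,"tz":0.3,"fingers":255},{"ax":0,"ay":0,"az":0,"tx":0.1,"ty":0,"tz":0.6,"fingers":255},{"ax":0,"ay":0,"az":0,"tx":0.1,"ty":0,"tz":0.8,"fingers":255},{"ax":0,"ay":0,"az":0,"tx":0.1,"ty":0,"tz":0.8,"fingers":255},{"ax":0,"ay":0,"az":0,"tx":0.1,"ty":0,"tz":0.8,"fingers":255}]'

```text
t: 31.15
eef_pos: [0.3841, 0.1938, 0.0617]
ee_rot: [0.0, -0.0, 1.0, 0.0]
wrist_force: [-2.4, -1.2, 8.5]
width: 0.0565
finger_force: 30.0
```

Contact. Release, lift and move aside.

>>> step_arm --commands '[{"ax":0,"ay":0,"az":0,"tx":0,"ty":0,"tz":0,"fingers":70},{"ax":0,"ay":0,"az":0,"tx":0,"ty":0,"tz":0,"fingers":30},{"ax":0,"ay":0,"az":0,"tx":0,"ty":0,"tz":0,"fingers":20},{"ax":0,"ay":0,"az":0,"tx":0,"ty":0,"tz":-2,"fingers":20},{"ax":0,"ay":0,"az":0,"tx":0,"ty":0,"tz":-6,"fingers":20},{"ax":0,"ay":0,"az":0,"tx":0,"ty":0,"tz":-10,"fingers":20},{"ax":0,"ay":0,"az":0,"tx":0,"ty":-3,"tz":-14,"fingers":0},{"ax":0,"ay":0,"az":0,"tx":-1,"ty":-8,"tz":-18,"fingers":0},{"ax":0,"ay":0,"az":0,"tx":-2,"ty":-13,"tz":-20,"fingers":0},{"ax":0,"ay":0,"az":0,"tx":-3,"ty":-17,"tz":-20,"fingers":0},{"ax":0,"ay":0,"az":0,"tx":-3,"ty":-17,"tz":-20,"fingers":0},{"ax":0,"ay":0,"az":0,"tx":-3,"ty":-17,"tz":-20,"fingers":0}]'

```text
t: 32.35
eef_pos: [0.4139, 0.0222, 0.2606]
ee_rot: [0.0, 0.002, 1.0, 0.0]
wrist_force: [-0.1, 1.3, 0.3]
width: 0.088
finger_force: 0.0
```

```bash
python3 - <<'E'
from h import *
im,c,o=look('wrist',['tin','pen','shaker','tub_red','tub_cream'],z0=.003)
im2=snapshot('top');im3=snapshot('side')
cv2.imwrite('pics/w10.png',np.vstack([np.hstack([cv2.resize(im,(400,300)),cv2.resize(im2[90:255,80:300],(400,300))]),np.hstack([cv2.resize(im3[100:250,60:260],(400,300)),cv2.resize(im3[150:270,260:420],(400,300))])])[:,:,::-1])
st()
E
```

```text
wrist tin conf0.62 [376. 145.] [0.3816 0.1942 0.2818] iou0.978 2571
wrist pen conf0.74 [188. 160.] [ 0.4106 -0.0742  1.4892] iou0.645 842
wrist shaker conf0.82 [486. 202.] [0.459  0.3691 0.015 ] iou0.864 1500
wrist tub_red conf0.39 [386. 259.] [0.5864 0.2159 0.1782] iou0.040 87
wrist tub_cream conf0.49 [403. 255.] [0.5545 0.2549 0.1981] iou0.077 179
t32.75 pos [0.4133 0.0246 0.26  ] yaw -3.139 tilt [-0.0009  0.0002] w 0.0882 F [-0.1  0.8 -0.3] ff 0.0
```

View pics/w10.png

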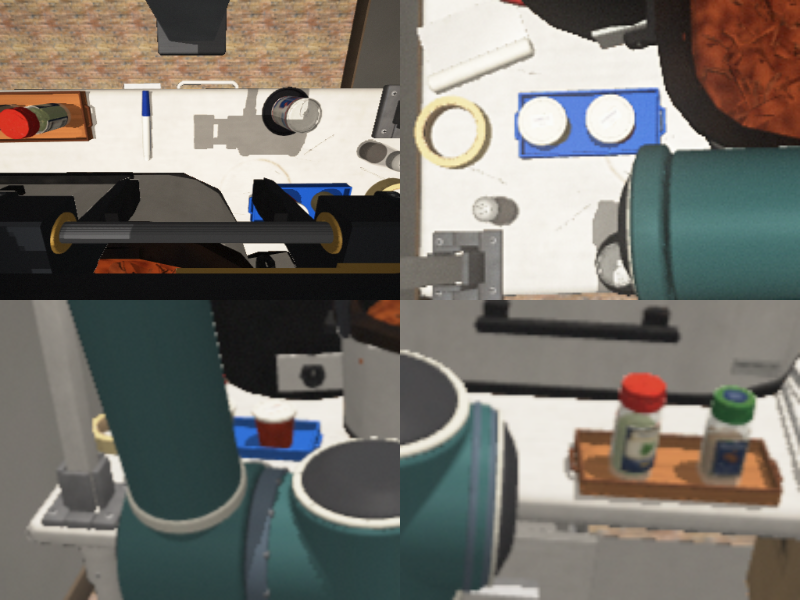

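All five are upright in their places: tubs at (543,120) and (610,118), jars at (640,440) and (727,440), and the tin in the dish at (295,112). The shaker and pen have not moved.

```bash
python3 -c "
from rig import arm
print(arm.close_job())"
```

```text
the job is handed in; nothing more can be done
None
```

I've handed the job in after about 33 s of the 128 s allowed: in the last pictures both jars stand upright in the wooden tray, both tubs in the blue tray and the tin in the round dish, with the shaker and pen where they were; no verdict was shown.

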